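Three clicks faster on the carving-tool control box

TASK

With a fingertip, push the click-stop speed lever on the control box three clicks faster (towards the end of the scale with the longest lines) from the click where it now rests; stop in that third click and do not run past it. Then press the round start button beside it fully down and let it spring back. Do not grip or straddle the lever's knob, and leave the other things on the bench where they are.

Things in the scene. Friction and masses are not known exactly. Their poses are not given: they have to be found in the camera images.
- console: The grey control box with an aluminium top, screwed to the bench: 180 mm (x) by 240 mm (y), 60 mm high, top face level. Origin at the centre of its underside; z up. The lever's slot runs along its y axis at x = +25 mm; the eight scale lines lie beyond it at x = +47 to +67 mm, one opposite each click, and grow longer towards +y (faster). The start button stands at x = -45, y = -70 mm.
- lever_knob (a point): Centre of the lever's black knob, a block 30 mm (x) by 14 mm (y) by 28 mm tall standing on a thin steel stem; its centre is 30 mm above the box top (knob from 16 to 44 mm above it). Axes are those of the box. It slides only along the box's y.
- lever (a joint): Lever travel in m along the box's +y (faster): 0 at the slow end stop to 0.098 at the fast end stop, with y = -49 mm + travel in the box frame. Eight click stops (detents), one every 14 mm: 0, 0.014, 0.028 ... 0.098. It starts at rest in one of the first three. A spring plunger resists by about 4 N as the lever leaves a click, less towards half way (7 mm); past half way the lever snaps on by itself into the next click, ahead of the finger, and stays there.
- start_top (a point): Centre of the top of the start button, a grey round cap 28 mm across in a dark metal housing on the box top; z up. Spring return.
- start (a joint): Button travel in m, 0 up to 0.006 fully down; fully down takes about 5 N.
- cast: A white plaster bust, loose, upright, 80 mm across and 115 mm tall; origin at the underside's centre.
- chisel: A wood-handled carving tool 190 mm long, loose, lying flat; origin on its underside, handle towards its -x.
- jar: A closed amber glass jar, loose, 60 mm across and 85 mm tall; origin at the underside's centre.
- drill: A cordless drill, loose, lying on its side, about 230 mm by 200 mm and 65 mm high; origin on its underside below the motor barrel, the chuck along its +x, the handle and battery along its +y.

How it is judged (in metres and radians):
On the way, in this order (a step that is already met when the one before it is completed fails the run):
1. the lever rests in the third click on from its start (distance of lever_knob from where it was at the start of the episode between 0.0371 and 0.0469 m), for 0.2 s.
2. the start button is pressed down with the lever in that click (all of step 1 and value of joint start above 0.0045 m), for 0.05 s.
At the end, for the whole second after the job is handed in: The lever rests in the third click faster than where it began (42 mm on, within 4.9 mm), and the start button has been pressed at least 4.5 mm down after that and is back up (within 1.5 mm) (all of step 1 and value of joint start below 0.0015 m and velocity of joint lever between -0.005 and 0.005 m/s); the robot touches nothing.
It fails at once if the lever runs past the third click (over 49 mm from its start) (distance of lever_knob from where it was at the start of the episode above 0.049 m).
It fails at once if the knob is gripped or straddled: the grasp point between the fingers is over the knob with the fingertips below the knob's top (x of the grasp point in the frame of lever_knob between -0.016 and 0.016 m and y of the grasp point in the frame of lever_knob between -0.008 and 0.008 m and z of the grasp point in the frame of lever_knob below 0.029 m).
It fails at once if the plaster bust, carving tool, jar or drill is moved by more than 15 mm (distance of any of cast, chisel, jar, drill from where it was at the start of the episode above 0.015 m).
It also fails if it takes over 45 s, if anything falls off the work surface, if the arm or the gripper's body presses on something with over 40 N, if the wrist force passes 120 N, or if a joint passes its speed limit or range.

ROBOT

A 6-joint arm with a two-finger parallel gripper is mounted at the origin on the work surface. World frame = base frame: x ahead of the robot, y to its left, z up, the work surface at z = 0. Lengths are in m, angles in degrees, forces in N, time in s.
With the tool pointing down it reaches from about 0.325 to 0.925 m from the base axis. Payload 3.1 kg.
Tool frame: the origin (TCP) lies on the centre line of the jaws, within the pads' length; the fingertips stand 14 mm ahead of it and the grasp point (between the pads) lies 5 mm behind it; x points along the fingers, y is the direction in which the jaws open and shut, and the axes are right-handed (so a half turn about x gives the same grasp; the last joint's range is limited). The gripper opens to 85 mm and grips with 20 to 120 N. Pads are 22 mm wide; open, the fingers measure 114 mm over their backs; the gripper's body (76 mm by 85 mm) begins 54 mm behind the grasp point. The pads swing forward as they close: fully open they stand 13 mm farther back than shut.
Start: joints at [59.92, 12.427, 92.441, -0, 75.132, -6.429], TCP at [0.251, 0.573, 0.245] pointing down, gripper open.
Joint ranges: [-157.48, 157.48], [-44.54, 120.13], [17.64, 146.25], [-64.5, 244.5], [7.68, 150.69], [-147.95, 147.95]. Speed limits (degrees/s): [159.86, 159.86, 180, 180, 180, 180].

INTERFACE

Orientations are given as [roll, pitch, yaw] about the fixed x, y, z axes, in that order (R = Rz(yaw) Ry(pitch) Rx(roll)).
In Python, from workcell import manip gives the robot as it stands.
- The arm moves only by the tool servo_tool, never from a script. Its argument "rows" is a list of rows, each an object with "claw": the gripper's target within -1 to 1 (fully open at 1, half-way at 0, shut at -1); "travel": the shift along the world's x, y, z normalised to -1 to 1, where 1 is 0.12 m, a list of three; "roll": the turn about the world's z normalised to -1 to 1, where 1 is 8 degrees. A call has 1 to 12 rows; each row shifts and turns the commanded pose from where the row before left it; what a row does not reach is not made up. A row lasts 1/10 s, in which the tool goes at most 50 mm and 8.59 degrees, less where a joint would pass 70% of its speed; a pose out of reach is approached as far as the arm can. A call with a number of a shift or a turn outside -1 to 1 is refused whole. A call with a gripper value outside its range is refused whole. The fingers move at their own pace and stop on an object; the grip force is fixed at half the most. Time passes only in rows, so rows that do not move let the fingers close. It gives the time, the measured TCP pose, the force and the opening at its end, in the units of the state.
- manip.observe(): the state, without advancing time (a new reading comes with each control period).
- manip.get_image(name): name is "side" or "top" or "wrist"; returns a dict with "pixels" (384x512x3 uint8, red, green, blue), "intrinsics" (3x3 intrinsics, pixels), "rvec" (rotation vector, rad) and "tvec" (3), from world to camera coordinates, as OpenCV has them; the wrist camera has in their place "T_tool_cam" (4x4, takes a point from camera to tool coordinates, whose origin is the TCP and whose axes are the tool frame's). Camera axes: x right, y down, z forward; pixel columns grow to the right and rows downward; lengths in m; the calibration is good to about 2 mm. A picture is of the moment at which its call begins: read the wrist's pose just before it. There is no depth.
- manip.finish_job(): hands the job in, once; it reports no verdict.
Trained networks look in a picture, given as the dict that the camera call returned (one of the last four; its "shot" number tells which), for a name from the list of things; names that differ only in an ending like _2 or _b are one class to them, and where a whole thing is asked for, a point or a joint stands for the part that bears it (a point fixed in the world has none). Each returns a list of dicts, best first, with "score" (0 to 1); they miss things now and then, are a little off and sometimes report something else, mostly with a low value. They report only what shows in the picture. A call takes as long as a camera call.
- manip.boxes_of(picture, query): "bbox" ([left, top, width, height] as shares, 0 to 1, of the picture: columns of its width, rows of its height, round what is visible of it).
- manip.regions_of(picture, query): "pixels" (384x512 bool, what is visible of it) and "bbox" ([left, top, width, height] as shares, 0 to 1, of the picture: columns of its width, rows of its height, round what is visible of it).
- manip.place_of(picture, query): "location" ([column, row] as shares, 0 to 1, of the picture: columns of its width, rows of its height: a listed point, or the origin of a listed thing).
The state is a dict: "time": time; "joint_pos": joint angles; "joint_vel": joint speeds; "joint_efforts": joint torques, N m; "ee_pos": TCP position; "tool_rot": TCP orientation; "contact_force": force on the tool from outside, world axes, zero at the start; "torque": the same for the moment, N m; "grip_width": finger opening in m.
Only numpy, scipy, OpenCV 4.12 (cv2) and the standard library are available. Lean on these libraries where they do the work, as an engineer would, in place of code of your own. Each camera call takes 0.05 s, during which the arm holds its last target.

## Working session

There is one attempt and no reset: what is moved stays moved. The work goes in short steps, Python scripts to look and compute and a tool call to move; the robot and the scene stay as the last step left them, time stands still between calls to the robot, and variables do not carry over. Pictures are saved under pics/ and viewed, and the job is handed in when it is done.

Besides the shell and the picture viewer there is one more tool, called after "Request:" by a JSON object that holds its "method" and its "body", one argument or row to a line. servo_tool: Moves the arm, as the interface text tells. Its arguments: {"type":"object","properties":{"rows":{"type":"array"}},"required":["rows"]}

```bash
mkdir -p pics; ls; cat > h.py <<'E'
import numpy as np,cv2
from workcell import manip
def snap(n,tag):
    p=manip.get_image(n); cv2.imwrite(f'pics/{tag}.png',cv2.cvtColor(p['pixels'],cv2.COLOR_RGB2BGR)); return p
def cam(p):
    R=cv2.Rodrigues(np.array(p['rvec'],float))[0]; t=np.array(p['tvec'],float).ravel(); return np.array(p['intrinsics']),R,t
def ray(p,uv):
    K,R,t=cam(p); d=R.T@np.linalg.inv(K)@np.array([uv[0],uv[1],1.]); return -R.T@t,d
def atz(p,uv,z):
    o,d=ray(p,uv); return o+d*(z-o[2])/d[2]
def tri(p1,u1,p2,u2):
    o1,d1=ray(p1,u1);o2,d2=ray(p2,u2); A=np.stack([d1,-d2],1); s=np.linalg.lstsq(A,o2-o1,rcond=None)[0]
    a=o1+d1*s[0];b=o2+d2*s[1]; return (a+b)/2,np.linalg.norm(a-b)
def proj(p,X):
    K,R,t=cam(p); x=K@(R@np.array(X)+t); return x[:2]/x[2]
E
python3 - <<'E'
from h import *
a=snap('top','top0'); b=snap('side','side0')
P={}
for q in ['console','lever_knob','start_top','cast','chisel','jar','drill']:
    r=[]
    for p in (a,b):
        l=manip.place_of(p,q); r.append([(np.round(np.array(x['location'])*[512,384],1).tolist(),round(x['score'],2)) for x in l[:2]])
    print(q,r)
    if r[0] and r[1]: print('   ',tri(a,r[0][0][0],b,r[1][0][0]))
print(manip.observe())
E
```

```text
pics
console [[([250.4, 227.8], 0.71)], [([222.0, 220.5], 0.7)]]
    (array([ 0.52919627,  0.09968576, -0.00512193]), np.float64(0.0007428757688365526))
lever_knob [[([262.7, 210.7], 0.46)], [([240.5, 201.4], 0.49)]]
    (array([0.56939981, 0.06418213, 0.08553301]), np.float64(0.000966050969743663))
start_top [[], [([232.6, 226.4], 0.6)]]
cast [[([332.6, 213.9], 0.79)], [([296.9, 269.9], 0.81)]]
    (array([ 0.57455106, -0.1407755 ,  0.00657997]), np.float64(0.011777841260144074))
chisel [[], [([272.0, 193.6], 0.87)]]
jar [[([178.4, 241.5], 0.85)], [([169.1, 187.0], 0.59)]]
    (array([ 0.48703733,  0.31207838, -0.02378607]), np.float64(0.0030139586437298396))
drill [[([165.0, 207.5], 0.56)], [([188.3, 161.4], 0.73)]]
    (array([ 0.58559843,  0.35176801, -0.00770788]), np.float64(0.0022907647633299984))
{'time': 0.8, 'joint_pos': array([ 5.99191148e+01,  1.24246094e+01,  9.24385091e+01,  1.10177072e-03,
        7.51317170e+01, -6.42920693e+00]), 'joint_vel': array([ 0.04385561,  0.02403391, -0.02058634, -0.02191323,  0.06329562,
       -0.01961896]), 'joint_efforts': array([-5.28968048e-04, -3.96838796e+01, -3.04230165e+01, -3.16074202e-04,
        7.17574294e-04, -7.77606118e-06]), 'ee_pos': array([0.25073427, 0.57254152, 0.24535394]), 'tool_rot': array([95.22179844, 89.99472687, 71.56983752]), 'contact_force': array([ 0.39038276, -0.27454688, -0.48660079]), 'torque': array([-0.01173815, -0.03089806,  0.04621086]), 'grip_width': 0.08524841921421798}
```

View pics/top0.png

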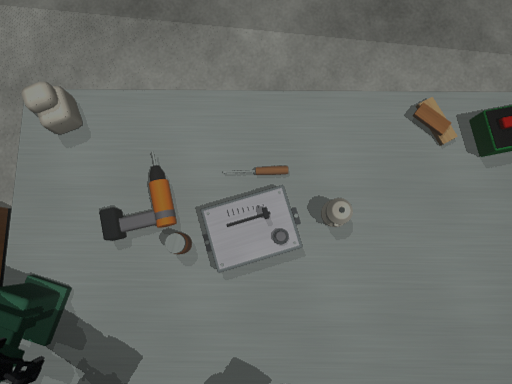

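View pics/side0.png

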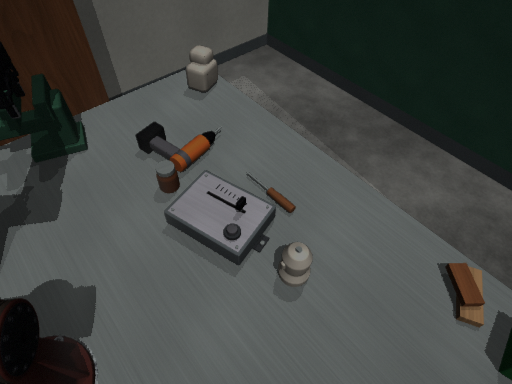

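```bash
python3 - <<'E'
import cv2
a=cv2.imread('pics/top0.png')[170:270,190:320]; cv2.imwrite('pics/top0z.png',cv2.resize(a,None,fx=6,fy=6,interpolation=cv2.INTER_CUBIC))
a=cv2.imread('pics/side0.png')[160:270,170:300]; cv2.imwrite('pics/side0z.png',cv2.resize(a,None,fx=5,fy=5,interpolation=cv2.INTER_CUBIC))
E
```

```text
(no output)
```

View pics/top0z.png

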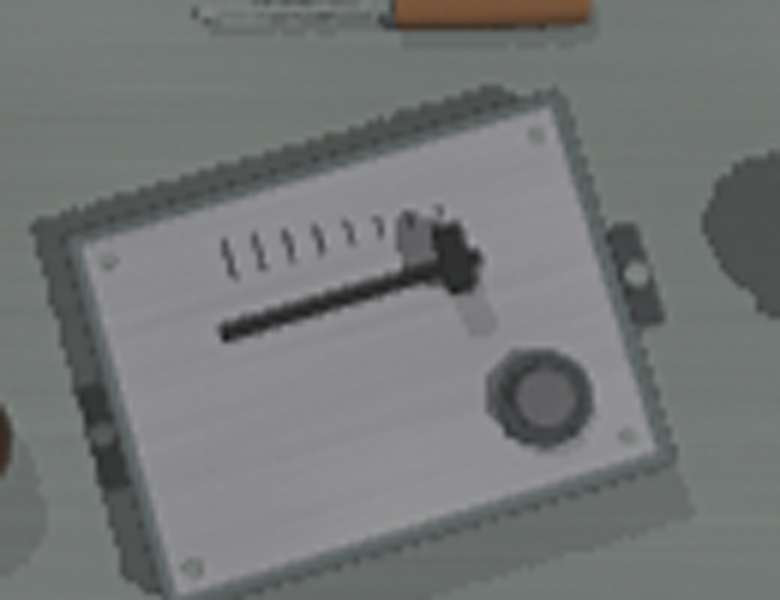

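View pics/side0z.png

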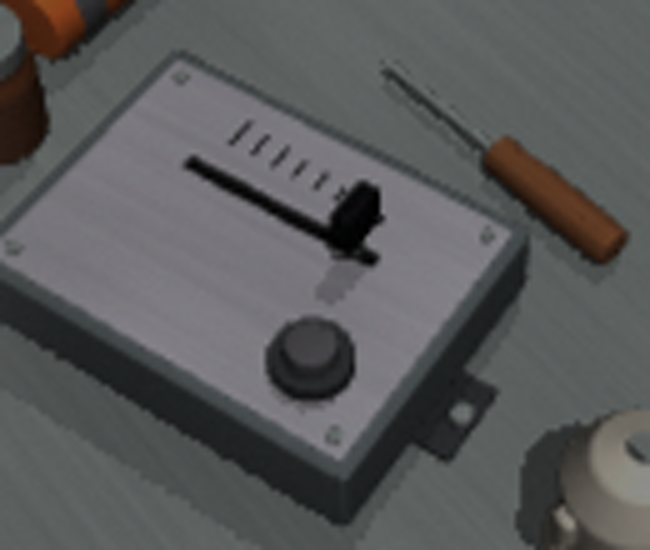

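```bash
cat >> h.py <<'E'
from scipy.optimize import least_squares
L=np.array([[.09,.12,.06],[.09,-.12,.06],[-.09,-.12,.06],[-.09,.12,.06]])
def W(l,q): 
    c,s=np.cos(q[2]),np.sin(q[2]); l=np.atleast_2d(l); return np.c_[q[0]+c*l[:,0]-s*l[:,1],q[1]+s*l[:,0]+c*l[:,1],l[:,2]]
E
python3 - <<'E'
from h import *
a=snap('top','top1'); b=snap('side','side1')
ua=np.array([[75,238],[550,97],[665,455],[175,597]])/6+[190,170]
ub=np.array([[180,52],[527,240],[345,470],[0,245]])/5+[170,160]
for nm,us in (('top',[(a,ua)]),('side',[(b,ub)]),('both',[(a,ua),(b,ub)])):
    f=lambda q:np.concatenate([np.array([proj(p,X) for X in W(L,q)]).ravel()-u.ravel() for p,u in us])
    r=least_squares(f,[.53,.1,.28]); print(nm,r.x,np.degrees(r.x[2]),np.abs(r.fun).max())
q=r.x
# knob top from top view & others
for i in range(3):
    k=[.025,-.049+.014*i,.09]; K=W(k,q)[0]; print(i,K,proj(a,K),proj(b,K))
print('btn',W([-.045,-.07,.08],q),proj(a,W([-.045,-.07,.08],q)[0]))
for q_ in ['lever_knob','start_top']:
  for p in (a,b):
    for x in manip.regions_of(p,q_)[:2]:
        ys,xs=np.where(x['pixels']); print(q_,x['score'],xs.mean(),ys.mean(),xs.min(),xs.max(),ys.min(),ys.max())
E
```

```text
top [0.52699976 0.09528476 0.29595974] 16.957244086102325 2.8956038601210707
side [0.53020459 0.09446589 0.27557311] 15.789176004480806 5.182106251206733
both [0.52857041 0.09477866 0.28667821] 16.425451469752968 5.852340560964677
0 [0.56640573 0.05484761 0.09      ] [266.09044397 211.83136539] [242.045429   203.14813473]
1 [0.56244699 0.06827625 0.09      ] [261.03340921 213.28101367] [237.56711244 200.71704948]
2 [0.55848824 0.08170489 0.09      ] [255.97051753 214.73234089] [233.13685151 198.31205155]
btn [[0.50520066 0.01491092 0.08      ]] [280.93691636 235.21594383]
lever_knob 0.47 265.18333333333334 212.5 262 269 207 218
lever_knob 0.59 240.7008547008547 203.0854700854701 236 246 196 210
lever_knob 0.51 280.1609195402299 199.46360153256705 267 293 188 211
```

```bash
python3 - <<'E'
from h import *
from scipy.spatial.transform import Rotation as Ro
s=manip.observe(); R=Ro.from_euler('xyz',s['tool_rot'],degrees=True).as_matrix(); print(R.round(3)); print(np.degrees(np.arctan2(R[1,1],R[0,1])))
p=manip.get_image('wrist'); print(p['T_tool_cam'].round(3),p['intrinsics'])
T=p['T_tool_cam']; print('cam in world off',R@T[:3,3], 'optical dir',R@T[:3,2])
E
```

```text
[[ 0.     0.401  0.916]
 [-0.     0.916 -0.401]
 [-1.     0.     0.   ]]
66.34901898138467
[[-0.    -0.265  0.964 -0.129]
 [ 1.    -0.     0.    -0.   ]
 [-0.     0.964  0.265 -0.066]
 [ 0.     0.     0.     1.   ]] [[328.33598828   0.         257.58261407]
 [  0.         328.33598828 193.82401123]
 [  0.           0.           1.        ]]
cam in world off [-0.06092246  0.02634117  0.12855983] optical dir [ 0.24279702 -0.1060988  -0.96425757]
```

Request:
{"method": "servo_tool", "body": {
  "rows": [
    {"claw":-1,"travel":[0.19,-0.355,0.06],"roll":-0.52},
    {"claw":-1,"travel":[0.19,-0.355,0.06],"roll":-0.52},
    {"claw":-1,"travel":[0.19,-0.355,0.06],"roll":-0.52},
    {"claw":-1,"travel":[0.19,-0.355,0.06],"roll":-0.52},
    {"claw":-1,"travel":[0.19,-0.355,0.06],"roll":-0.52},
    {"claw":-1,"travel":[0.19,-0.355,0.06],"roll":-0.52},
    {"claw":-1,"travel":[0.19,-0.355,0.06],"roll":-0.52},
    {"claw":-1,"travel":[0.19,-0.355,0.06],"roll":-0.52},
    {"claw":-1,"travel":[0.19,-0.355,0.06],"roll":-0.52},
    {"claw":-1,"travel":[0.19,-0.355,0.06],"roll":-0.52},
    {"claw":-1,"travel":[0.19,-0.355,0.06],"roll":-0.52},
    {"claw":-1,"travel":[0.19,-0.355,0.06],"roll":-0.52}
  ]
}}

```text
time: 2.35
ee_pos: [0.5249, 0.0594, 0.3324]
tool_rot: [86.5, 89.9, 12.8]
contact_force: [0.2, 0.5, -0.5]
grip_width: 0.0001
```

Request:
{"method": "servo_tool", "body": {
  "rows": [
    {"claw":-1,"travel":[0.19,-0.36,0.0],"roll":0},
    {"claw":-1,"travel":[0,0,0],"roll":0},
    {"claw":-1,"travel":[0,0,0],"roll":0}
  ]
}}

```text
time: 2.65
ee_pos: [0.5472, 0.0172, 0.3314]
tool_rot: [-144.6, 89.9, 141.6]
contact_force: [-0.3, 1.1, 0.5]
grip_width: -0.0001
```

```bash
cat >> h.py <<'E'
from scipy.spatial.transform import Rotation as Ro
def wrist(tag):
    s=manip.observe(); R=Ro.from_euler('xyz',s['tool_rot'],degrees=True).as_matrix()
    T=np.eye(4);T[:3,:3]=R;T[:3,3]=s['ee_pos']
    p=snap('wrist',tag); C=np.linalg.inv(T@p['T_tool_cam']); p['rvec']=cv2.Rodrigues(C[:3,:3])[0];p['tvec']=C[:3,3]
    return p,s,R
E
python3 - <<'E'
from h import *
p,s,R=wrist('w1'); print(s['ee_pos'],np.degrees(np.arctan2(R[1,1],R[0,1])))
for q in ['lever_knob','start_top','console']:
    print(q,[(np.array(x['location'])*[512,384],x['score']) for x in manip.place_of(p,q)])
import pickle; pickle.dump(p,open('w1.pkl','wb'))
E
```

```text
[0.54719427 0.01718877 0.33143129] 16.281311992342836
lever_knob [(array([284.1088, 139.392 ]), 0.66)]
start_top []
console [(array([257.28  ,  96.3072]), 0.59)]
```

View pics/w1.png

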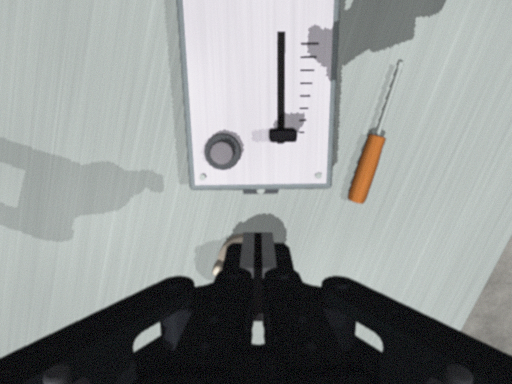

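```bash
python3 - <<'E'
import cv2
a=cv2.imread('pics/w1.png')[0:200,170:350]; cv2.imwrite('pics/w1z.png',cv2.resize(a[100:200],None,fx=4.4,fy=4.4,interpolation=cv2.INTER_CUBIC)); cv2.imwrite('pics/w1y.png',cv2.resize(a[:110],None,fx=4.4,fy=4.4,interpolation=cv2.INTER_CUBIC))
E
```

```text
(no output)
```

View pics/w1z.png

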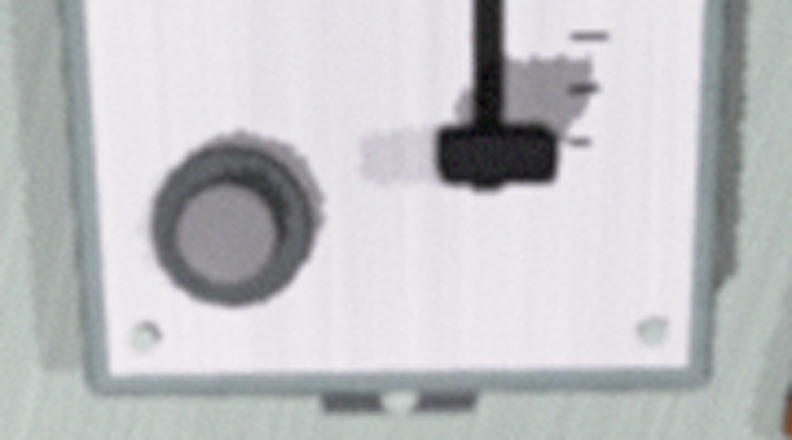

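View pics/w1y.png

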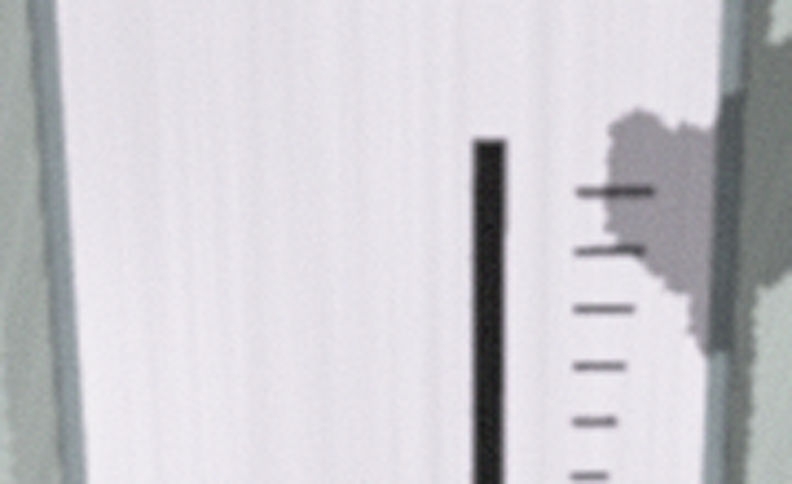

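```bash
python3 - <<'E'
from h import *
import pickle
p=pickle.load(open('w1.pkl','rb'))
pts=[];uv=[]
for k,(x,y) in zip(range(7,1,-1),[(576,191),(575,250),(573,309),(573,366),(572,421),(571,476)]): pts.append([.047,-.049+.014*k,.06]);uv.append([x/4.4+170,y/4.4])
for k,(x,y) in zip((1,0),[(569,88),(571,142)]): pts.append([.047,-.049+.014*k,.06]);uv.append([x/4.4+170,y/4.4+100])
for x,y,l in [(97,392,[-.09,-.12,.06]),(703,385,[.09,-.12,.06])]: pts.append(l);uv.append([x/4.4+170,y/4.4+100])
pts=np.array(pts);uv=np.array(uv)-0.4
f=lambda q:(np.array([proj(p,X) for X in W(pts,q)])-uv).ravel()
r=least_squares(f,[.53,.1,.28]); print(r.x,np.degrees(r.x[2]),r.fun.reshape(-1,2).round(1))
# with free z
g=lambda q:(np.array([proj(p,X+[0,0,q[3]]) for X in W(pts,q)])-uv).ravel()
r2=least_squares(g,[.53,.1,.28,0]); print(r2.x)
q=r.x; np.save('box.npy',q)
for i in range(3):
    for z in(.104,.076):
        c=np.array([[.025+sx*.015,-.049+.014*i+sy*.007,z] for sx in(-1,1) for sy in(-1,1)])
        P=np.array([proj(p,X) for X in W(c,q)]); P=(P-[170,100])*4.4; print(i,z,P.min(0).round(),P.max(0).round())
print('btn', [(proj(p,W([-.045,-.07,z],q)[0])-[170,100])*4.4 for z in (.06,.07,.08,.09)])
# top height of knob/btn from top+wrist
E
```

```text
[0.52609152 0.09733299 0.29575598] 16.945569255358826 [[ 0.2 -0.1]
 [ 0.1 -0.1]
 [ 0.3 -0.4]
 [ 0.1 -0.4]
 [ 0.  -0.3]
 [-0.  -0.4]
 [ 0.2 -0. ]
 [-0.5 -0.4]
 [-2.9  1.3]
 [ 2.5  1.3]]
[ 0.52682301  0.0976081   0.29525487 -0.00743031]
0 0.104 [437. 124.] [561. 184.]
0 0.076 [433. 117.] [548. 172.]
1 0.104 [437.  65.] [562. 126.]
1 0.076 [433.  62.] [549. 118.]
2 0.104 [437.   4.] [563.  66.]
2 0.076 [433.   5.] [550.  63.]
btn [array([232.93843183, 219.52671048]), array([229.17206009, 224.50663814]), array([225.21487717, 229.73885791]), array([221.05200596, 235.24304043])]
```

Request:
{"method": "servo_tool", "body": {
  "rows": [
    {"claw":-1,"travel":[0.11,0.05,-0.33],"roll":0.08},
    {"claw":-1,"travel":[0.105,0.05,-0.33],"roll":0},
    {"claw":-1,"travel":[0,0,-0.41],"roll":0},
    {"claw":-1,"travel":[0,0,-0.41],"roll":0},
    {"claw":-1,"travel":[0,0,-0.2],"roll":0},
    {"claw":-1,"travel":[0,0,0],"roll":0},
    {"claw":-1,"travel":[0,0,0],"roll":0}
  ]
}}

```text
time: 3.55
ee_pos: [0.573, 0.0312, 0.1306]
tool_rot: [83.0, 90.0, 10.1]
contact_force: [0.4, 0.2, 0.0]
grip_width: 0.0001
```

```bash
cat >> h.py <<'E'
def loc(X,q=None):
    q=np.load('box.npy') if q is None else q
    c,s=np.cos(q[2]),np.sin(q[2]); d=np.array(X)-[q[0],q[1],0]; return np.array([c*d[0]+s*d[1],-s*d[0]+c*d[1],d[2]])
def st():
    s=manip.observe(); R=Ro.from_euler('xyz',s['tool_rot'],degrees=True).as_matrix(); 
    q=np.load('box.npy'); c,n=np.cos(q[2]),np.sin(q[2]); F=s['contact_force']
    print(s['time'],'ee',s['ee_pos'].round(4),'loc',loc(s['ee_pos']).round(4),'F',F.round(2),'Fy',round(-n*F[0]+c*F[1],2),'yaw',np.degrees(np.arctan2(R[1,1],R[0,1])).round(2))
E
python3 - <<'E'
from h import *
p,s,R=wrist('w2'); st(); a=snap('side','s2')
cv2.imwrite('pics/s2z.png',cv2.resize(cv2.imread('pics/s2.png')[130:290,150:320],None,fx=4,fy=3.75))
E
```

```text
3.6 ee [0.5743 0.0309 0.1322] loc [ 0.0268 -0.0776  0.1322] F [-0.31 -0.67  1.11] Fy -0.55 yaw 17.14
```

View pics/w2.png

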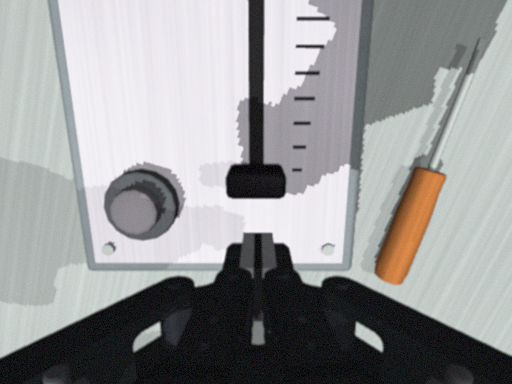

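View pics/s2z.png

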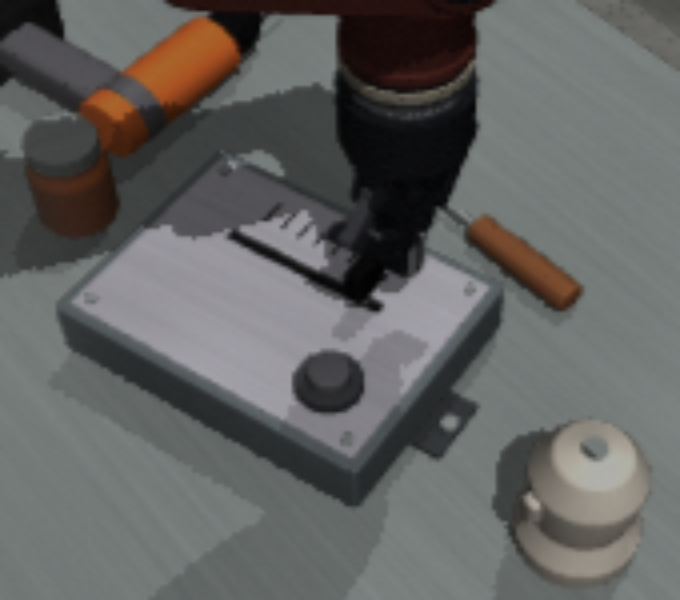

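```bash
python3 - <<'E'
from h import *
import pickle
p1=pickle.load(open('w1.pkl','rb'))
p2,s,R=wrist('w3'); st(); pickle.dump(p2,open('w3.pkl','wb'))
uv=np.array([(297,18),(297,46),(296,73),(295,98),(294,123),(293,147),(292,170)],float)
pts=np.array([[.047,-.049+.014*k,.06] for k in range(6,-1,-1)])
f=lambda q:(np.array([proj(p2,X) for X in W(pts,q)])-uv).ravel()
r=least_squares(f,[.53,.1,.28]); print(r.x,np.degrees(r.x[2]),np.abs(r.fun).max())
g=lambda q:(np.array([proj(p2,X+[0,0,q[3]]) for X in W(pts,q)])-uv).ravel()
print(least_squares(g,[.53,.1,.28,0]).x)
B,e=tri(p1,(221.4,153),p2,(133,212)); print('btn',B,e,loc(B))
B,e=tri(p1,(279.6+3,100+184/4.4-0.3),p2,(256.5,198)); print('knob front',B,e,loc(B))
E
```

```text
3.7 ee [0.5752 0.0304 0.1333] loc [ 0.0274 -0.0783  0.1333] F [ 0.85 -0.3  -0.09] Fy -0.54 yaw 17.11
[0.52910617 0.09664086 0.29192587] 16.72612052437688 1.5988377153037447
[0.52872432 0.09635084 0.29250233 0.00391826]
btn [0.50471479 0.01634567 0.08245805] 0.0016289359088194088 [-0.04405341 -0.0712405   0.08245805]
knob front [0.56707745 0.05093427 0.1049408 ] 0.0030453961325599397 [ 0.02568289 -0.05633007  0.1049408 ]
```

Request:
{"method": "servo_tool", "body": {
  "rows": [
    {"claw":-1,"travel":[0,0,-0.15],"roll":0},
    {"claw":-1,"travel":[0,0,-0.15],"roll":0},
    {"claw":-1,"travel":[0,0,0],"roll":0}
  ]
}}

```text
time: 4.0
ee_pos: [0.5722, 0.0302, 0.0938]
tool_rot: [-110.4, 89.9, 176.6]
contact_force: [-0.6, -0.7, -0.4]
grip_width: 0.0
```

Request:
{"method": "servo_tool", "body": {
  "rows": [
    {"claw":-1,"travel":[-0.0145,0.048,0],"roll":0},
    {"claw":-1,"travel":[0,0,0],"roll":0}
  ]
}}

```text
time: 4.2
ee_pos: [0.5724, 0.0365, 0.096]
tool_rot: [75.8, 89.8, 2.9]
contact_force: [0.4, -0.1, 1.4]
grip_width: -0.0002
```

Request:
{"method": "servo_tool", "body": {
  "rows": [
    {"claw":-1,"travel":[-0.0048,0.016,0],"roll":0},
    {"claw":-1,"travel":[0,0,0],"roll":0}
  ]
}}

```text
time: 4.4
ee_pos: [0.5712, 0.0381, 0.0951]
tool_rot: [71.3, 89.9, -1.6]
contact_force: [-0.3, 0.2, -0.0]
grip_width: -0.0001
```

```bash
python3 - <<'E'
from h import *
st();p,s,R=wrist('w4'); st()
E
```

```text
4.4 ee [0.5712 0.0381 0.0951] loc [ 0.0259 -0.0698  0.0951] F [-0.33  0.23 -0.01] Fy 0.32 yaw 17.09
4.45 ee [0.5711 0.0379 0.0949] loc [ 0.0257 -0.0699  0.0949] F [-0.39  0.35  0.78] Fy 0.44 yaw 17.09
```

View pics/w4.png

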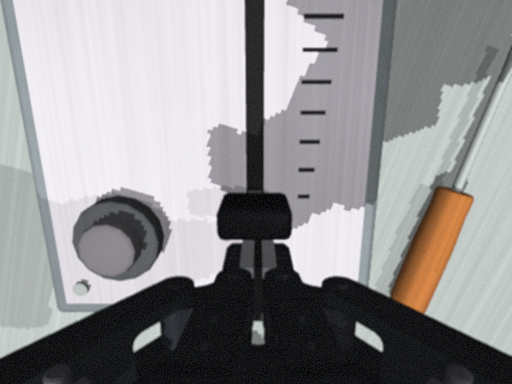

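Request:
{"method": "servo_tool", "body": {
  "rows": [
    {"claw":-1,"travel":[-0.0036,0.012,0],"roll":0},
    {"claw":-1,"travel":[0,0,0],"roll":0}
  ]
}}

```text
time: 4.65
ee_pos: [0.5701, 0.0394, 0.0942]
tool_rot: [169.7, 90.0, 96.8]
contact_force: [0.3, 0.7, 0.5]
grip_width: -0.0001
```

Request:
{"method": "servo_tool", "body": {
  "rows": [
    {"claw":-1,"travel":[-0.0036,0.012,0],"roll":0},
    {"claw":-1,"travel":[0,0,0],"roll":0}
  ]
}}

```text
time: 4.85
ee_pos: [0.5697, 0.0407, 0.0941]
tool_rot: [-44.8, 90.0, -117.7]
contact_force: [0.1, -0.1, -1.1]
grip_width: 0.0001
```

Request:
{"method": "servo_tool", "body": {
  "rows": [
    {"claw":-1,"travel":[-0.0036,0.012,0],"roll":0},
    {"claw":-1,"travel":[0,0,0],"roll":0}
  ]
}}

```text
time: 5.05
ee_pos: [0.5696, 0.0413, 0.0941]
tool_rot: [2.6, 89.9, -70.3]
contact_force: [0.1, -2.5, -1.0]
grip_width: 0.0003
```

```bash
python3 - <<'E'
from h import *
st()
E
```

```text
5.05 ee [0.5696 0.0413 0.0941] loc [ 0.0253 -0.0662  0.0941] F [ 0.07 -2.52 -0.95] Fy -2.43 yaw 17.09
```

Request:
{"method": "servo_tool", "body": {
  "rows": [
    {"claw":-1,"travel":[-0.0048,0.016,0],"roll":0},
    {"claw":-1,"travel":[0,0,0],"roll":0}
  ]
}}

```text
time: 5.25
ee_pos: [0.5686, 0.0442, 0.0941]
tool_rot: [-164.6, 90.0, 122.4]
contact_force: [1.1, -2.1, -0.1]
grip_width: 0.0002
```

Request:
{"method": "servo_tool", "body": {
  "rows": [
    {"claw":-1,"travel":[-0.0048,0.016,0],"roll":0},
    {"claw":-1,"travel":[0,0,0],"roll":0}
  ]
}}

```text
time: 5.45
ee_pos: [0.5679, 0.0467, 0.0941]
tool_rot: [-172.6, 89.9, 114.4]
contact_force: [0.3, -0.2, 0.3]
grip_width: 0.0001
```

Request:
{"method": "servo_tool", "body": {
  "rows": [
    {"claw":-1,"travel":[-0.0048,0.016,0],"roll":0},
    {"claw":-1,"travel":[0,0,0],"roll":0}
  ]
}}

```text
time: 5.65
ee_pos: [0.5673, 0.0487, 0.094]
tool_rot: [-174.1, 89.9, 113.0]
contact_force: [0.1, -0.2, 0.6]
grip_width: 0.0
```

Request:
{"method": "servo_tool", "body": {
  "rows": [
    {"claw":-1,"travel":[-0.0048,0.016,0],"roll":0},
    {"claw":-1,"travel":[0,0,0],"roll":0}
  ]
}}

```text
time: 5.85
ee_pos: [0.5669, 0.0503, 0.0941]
tool_rot: [-175.2, 90.0, 111.9]
contact_force: [-0.3, 0.2, -0.2]
grip_width: -0.0002
```

```bash
python3 - <<'E'
from h import *
st();p,s,R=wrist('w5'); st()
E
```

```text
5.85 ee [0.5669 0.0503 0.0941] loc [ 0.0253 -0.0569  0.0941] F [-0.27  0.18 -0.23] Fy 0.25 yaw 17.08
5.9 ee [0.5669 0.0501 0.0941] loc [ 0.0253 -0.0571  0.0941] F [-0.6   0.57 -0.14] Fy 0.72 yaw 17.08
```

View pics/w5.png

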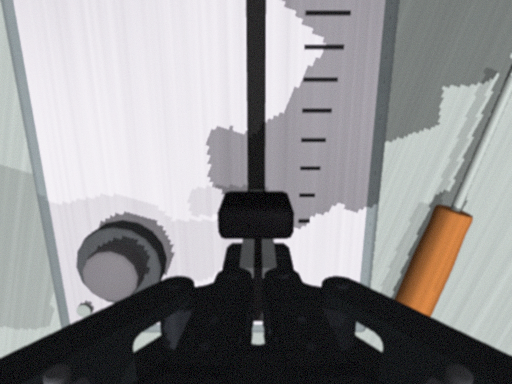

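Request:
{"method": "servo_tool", "body": {
  "rows": [
    {"claw":-1,"travel":[-0.0048,0.016,0],"roll":0},
    {"claw":-1,"travel":[0,0,0],"roll":0},
    {"claw":-1,"travel":[-0.0048,0.016,0],"roll":0},
    {"claw":-1,"travel":[0,0,0],"roll":0}
  ]
}}

```text
time: 6.3
ee_pos: [0.5657, 0.0538, 0.0941]
tool_rot: [-135.7, 90.0, 151.4]
contact_force: [-1.2, 0.1, -0.2]
grip_width: 0.0002
```

Request:
{"method": "servo_tool", "body": {
  "rows": [
    {"claw":-1,"travel":[-0.0048,0.016,0],"roll":0},
    {"claw":-1,"travel":[0,0,0],"roll":0}
  ]
}}

```text
time: 6.5
ee_pos: [0.5655, 0.0549, 0.0941]
tool_rot: [1.7, 89.9, -71.2]
contact_force: [0.7, -3.1, -0.6]
grip_width: 0.0003
```

Request:
{"method": "servo_tool", "body": {
  "rows": [
    {"claw":-1,"travel":[-0.0048,0.016,0],"roll":0},
    {"claw":-1,"travel":[0,0,0],"roll":0}
  ]
}}

```text
time: 6.7
ee_pos: [0.5647, 0.0575, 0.0941]
tool_rot: [-162.3, 90.0, 124.8]
contact_force: [-0.1, -1.2, 0.4]
grip_width: 0.0001
```

Request:
{"method": "servo_tool", "body": {
  "rows": [
    {"claw":-1,"travel":[-0.0048,0.016,0],"roll":0},
    {"claw":-1,"travel":[0,0,0],"roll":0}
  ]
}}

```text
time: 6.9
ee_pos: [0.5639, 0.0601, 0.0941]
tool_rot: [-176.4, 89.9, 110.7]
contact_force: [-0.3, -0.3, 0.2]
grip_width: 0.0006
```

```bash
python3 - <<'E'
from h import *
st();p,s,R=wrist('w6'); st()
E
```

```text
6.9 ee [0.5639 0.0601 0.0941] loc [ 0.0253 -0.0467  0.0941] F [-0.27 -0.35  0.2 ] Fy -0.25 yaw 17.06
6.95 ee [0.5639 0.0601 0.0941] loc [ 0.0253 -0.0467  0.0941] F [ 0.5  -0.33 -0.19] Fy -0.46 yaw 17.07
```

View pics/w6.png

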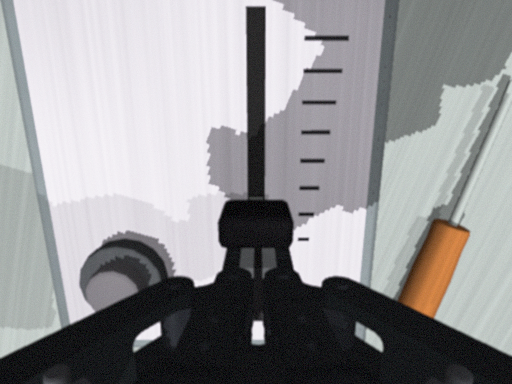

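Request:
{"method": "servo_tool", "body": {
  "rows": [
    {"claw":-1,"travel":[-0.0048,0.016,0],"roll":0},
    {"claw":-1,"travel":[0,0,0],"roll":0},
    {"claw":-1,"travel":[0,0,0],"roll":0}
  ]
}}

```text
time: 7.25
ee_pos: [0.5635, 0.0617, 0.0941]
tool_rot: [169.7, 90.0, 96.8]
contact_force: [-0.5, -0.0, 0.1]
grip_width: 0.0
```

```bash
python3 - <<'E'
from h import *
st();p,s,R=wrist('w7'); st()
E
```

```text
7.25 ee [0.5635 0.0617 0.0941] loc [ 0.0254 -0.045   0.0941] F [-0.47 -0.01  0.07] Fy 0.13 yaw 17.08
7.3 ee [0.5635 0.0616 0.0941] loc [ 0.0254 -0.0451  0.0941] F [0.33 0.25 0.57] Fy 0.15 yaw 17.07
```

View pics/w7.png

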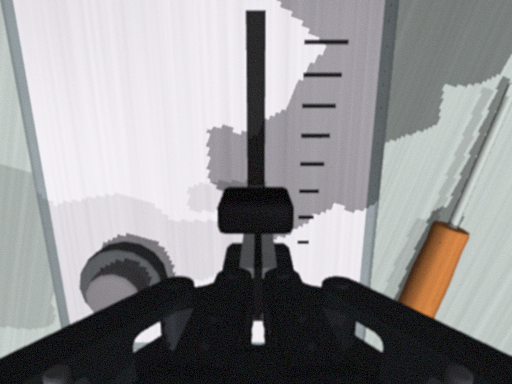

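Request:
{"method": "servo_tool", "body": {
  "rows": [
    {"claw":-1,"travel":[-0.0048,0.016,0],"roll":0},
    {"claw":-1,"travel":[-0.0048,0.016,0],"roll":0},
    {"claw":-1,"travel":[-0.0048,0.016,0],"roll":0},
    {"claw":-1,"travel":[0,0,0],"roll":0}
  ]
}}

```text
time: 7.7
ee_pos: [0.5618, 0.0673, 0.0941]
tool_rot: [158.4, 90.0, 85.4]
contact_force: [-1.0, -0.4, -0.2]
grip_width: 0.0
```

Request:
{"method": "servo_tool", "body": {
  "rows": [
    {"claw":-1,"travel":[-0.0048,0.016,0],"roll":0},
    {"claw":-1,"travel":[0,0,0],"roll":0}
  ]
}}

```text
time: 7.9
ee_pos: [0.5615, 0.0683, 0.0942]
tool_rot: [3.0, 89.9, -69.9]
contact_force: [0.6, -3.5, -1.0]
grip_width: -0.0
```

Request:
{"method": "servo_tool", "body": {
  "rows": [
    {"claw":-1,"travel":[-0.0048,0.016,0],"roll":0},
    {"claw":-1,"travel":[0,0,0],"roll":0}
  ]
}}

```text
time: 8.1
ee_pos: [0.5606, 0.071, 0.0941]
tool_rot: [178.2, 90.0, 105.3]
contact_force: [0.2, -2.8, -0.3]
grip_width: -0.0001
```

Request:
{"method": "servo_tool", "body": {
  "rows": [
    {"claw":-1,"travel":[-0.0048,0.016,0],"roll":0},
    {"claw":-1,"travel":[0,0,0],"roll":0}
  ]
}}

```text
time: 8.3
ee_pos: [0.5599, 0.0735, 0.0941]
tool_rot: [-175.9, 89.9, 111.1]
contact_force: [-0.3, 0.2, 0.6]
grip_width: 0.0
```

```bash
python3 - <<'E'
from h import *
st();p,s,R=wrist('w8'); st()
E
```

```text
8.3 ee [0.5599 0.0735 0.0941] loc [ 0.0253 -0.0326  0.0941] F [-0.33  0.22  0.61] Fy 0.3 yaw 17.06
8.35 ee [0.5599 0.0735 0.0941] loc [ 0.0253 -0.0327  0.0941] F [-0.21 -0.88  0.02] Fy -0.78 yaw 17.06
```

View pics/w8.png

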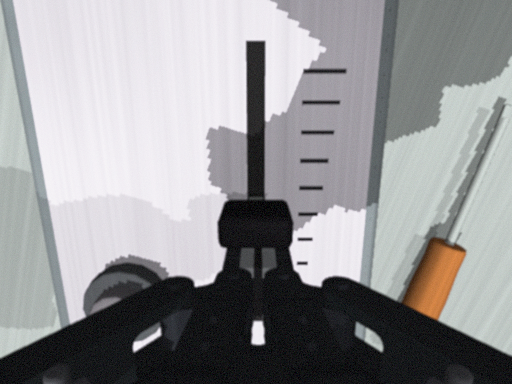

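Request:
{"method": "servo_tool", "body": {
  "rows": [
    {"claw":-1,"travel":[-0.0048,0.016,0],"roll":0},
    {"claw":-1,"travel":[0,0,0],"roll":0},
    {"claw":-1,"travel":[0,0,0],"roll":0}
  ]
}}

```text
time: 8.65
ee_pos: [0.5594, 0.0751, 0.094]
tool_rot: [-172.0, 90.0, 115.0]
contact_force: [-0.2, -0.2, 1.0]
grip_width: -0.0001
```

```bash
python3 - <<'E'
from h import *
st();p,s,R=wrist('w9'); st()
E
```

```text
8.65 ee [0.5594 0.0751 0.094 ] loc [ 0.0254 -0.0309  0.094 ] F [-0.21 -0.18  0.97] Fy -0.11 yaw 17.07
8.7 ee [0.5594 0.075  0.094 ] loc [ 0.0254 -0.0311  0.094 ] F [-0.22 -0.23  1.08] Fy -0.16 yaw 17.07
```

View pics/w9.png

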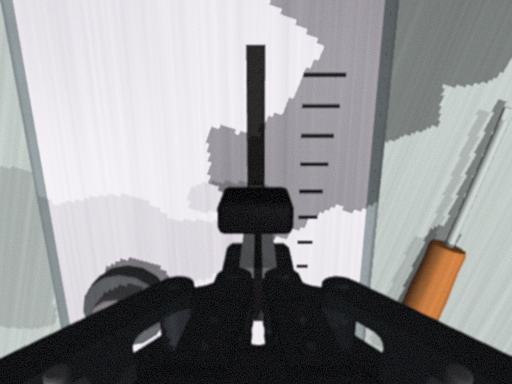

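Request:
{"method": "servo_tool", "body": {
  "rows": [
    {"claw":-1,"travel":[0.036,-0.12,0],"roll":0},
    {"claw":-1,"travel":[0,0,0.2],"roll":0},
    {"claw":-1,"travel":[0,0,0.22],"roll":0},
    {"claw":-1,"travel":[-0.245,-0.185,0],"roll":0},
    {"claw":-1,"travel":[-0.245,-0.185,0],"roll":0},
    {"claw":-1,"travel":[0,0,0],"roll":0},
    {"claw":-1,"travel":[0,0,0],"roll":0}
  ]
}}

```text
time: 9.4
ee_pos: [0.505, 0.015, 0.1446]
tool_rot: [76.7, 90.0, 3.7]
contact_force: [0.5, -0.3, -0.4]
grip_width: 0.0002
```

```bash
python3 - <<'E'
from h import *
st();p,s,R=wrist('w10'); st(); 
import pickle
print([proj(p,[.5047,.0165,z]) for z in (.06,.08)])
a=snap('side','s10')
cv2.imwrite('pics/s10z.png',cv2.resize(cv2.imread('pics/s10.png')[130:290,150:320],None,fx=4,fy=3.75))
E
```

```text
9.4 ee [0.505  0.015  0.1446] loc [-0.0442 -0.0726  0.1446] F [ 0.54 -0.25 -0.41] Fy -0.4 yaw 16.96
9.45 ee [0.5059 0.0153 0.1449] loc [-0.0433 -0.0725  0.1449] F [ 0.24  1.08 -0.13] Fy 0.96 yaw 17.0
[array([257.30340143, 202.71521722]), array([257.32070155, 212.10609752])]
```

View pics/w10.png

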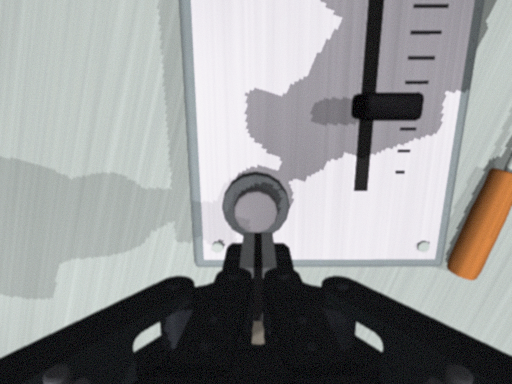

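View pics/s10z.png

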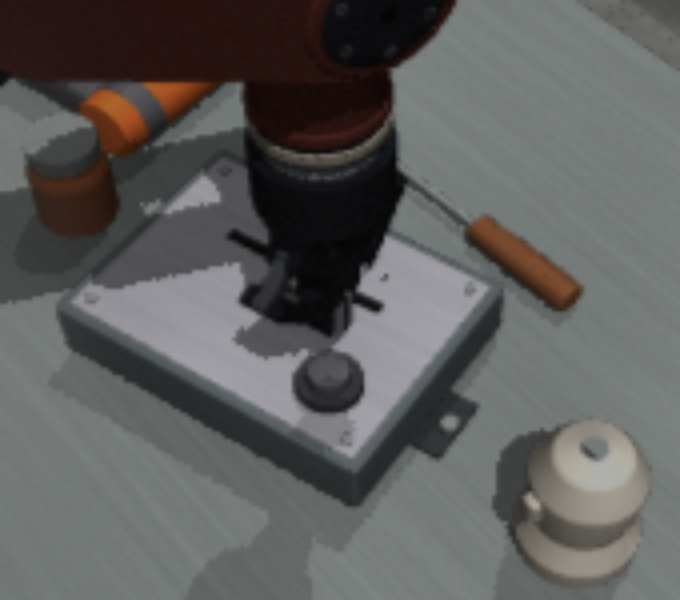

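Request:
{"method": "servo_tool", "body": {
  "rows": [
    {"claw":-1,"travel":[0,0.008,-0.2],"roll":0},
    {"claw":-1,"travel":[0,0,-0.14],"roll":0},
    {"claw":-1,"travel":[0,0,0],"roll":0},
    {"claw":-1,"travel":[0,0,0],"roll":0}
  ]
}}

```text
time: 9.9
ee_pos: [0.5057, 0.0172, 0.1037]
tool_rot: [-123.6, 90.0, 163.5]
contact_force: [0.8, 0.0, 0.6]
grip_width: -0.0001
```

Request:
{"method": "servo_tool", "body": {
  "rows": [
    {"claw":-1,"travel":[0,0,-0.025],"roll":0},
    {"claw":-1,"travel":[0,0,0],"roll":0}
  ]
}}

```text
time: 10.1
ee_pos: [0.5059, 0.017, 0.1014]
tool_rot: [67.3, 89.9, -5.6]
contact_force: [-0.0, 0.8, 0.6]
grip_width: -0.0001
```

Request:
{"method": "servo_tool", "body": {
  "rows": [
    {"claw":-1,"travel":[0,0,-0.025],"roll":0},
    {"claw":-1,"travel":[0,0,0],"roll":0}
  ]
}}

```text
time: 10.3
ee_pos: [0.5051, 0.0169, 0.0978]
tool_rot: [63.5, 90.0, -9.4]
contact_force: [-0.4, -0.0, -0.3]
grip_width: -0.0001
```

Request:
{"method": "servo_tool", "body": {
  "rows": [
    {"claw":-1,"travel":[0,0,-0.016],"roll":0},
    {"claw":-1,"travel":[0,0,0],"roll":0}
  ]
}}

```text
time: 10.5
ee_pos: [0.5053, 0.0169, 0.0959]
tool_rot: [67.4, 90.0, -5.5]
contact_force: [0.1, 0.5, 1.2]
grip_width: 0.0003
```

Request:
{"method": "servo_tool", "body": {
  "rows": [
    {"claw":-1,"travel":[0,0,-0.016],"roll":0},
    {"claw":-1,"travel":[0,0,0],"roll":0}
  ]
}}

```text
time: 10.7
ee_pos: [0.5053, 0.0169, 0.0941]
tool_rot: [65.6, 90.0, -7.3]
contact_force: [0.4, 0.1, 3.4]
grip_width: 0.0001
```

Request:
{"method": "servo_tool", "body": {
  "rows": [
    {"claw":-1,"travel":[0,0,-0.016],"roll":0},
    {"claw":-1,"travel":[0,0,0],"roll":0}
  ]
}}

```text
time: 10.9
ee_pos: [0.5054, 0.0169, 0.0921]
tool_rot: [63.8, 90.0, -9.1]
contact_force: [-1.0, 0.0, 3.7]
grip_width: -0.0002
```

Request:
{"method": "servo_tool", "body": {
  "rows": [
    {"claw":-1,"travel":[0,0,-0.016],"roll":0},
    {"claw":-1,"travel":[0,0,0],"roll":0}
  ]
}}

```text
time: 11.1
ee_pos: [0.5054, 0.0169, 0.0902]
tool_rot: [65.6, 90.0, -7.3]
contact_force: [-0.8, -0.5, 5.1]
grip_width: -0.0
```

Request:
{"method": "servo_tool", "body": {
  "rows": [
    {"claw":-1,"travel":[0,0,-0.012],"roll":0},
    {"claw":-1,"travel":[0,0,0],"roll":0}
  ]
}}

```text
time: 11.3
ee_pos: [0.5055, 0.0169, 0.0899]
tool_rot: [-52.6, 90.0, -125.5]
contact_force: [-2.5, -0.8, 11.2]
grip_width: -0.0
```

Request:
{"method": "servo_tool", "body": {
  "rows": [
    {"claw":-1,"travel":[0,0,0],"roll":0},
    {"claw":-1,"travel":[0,0,0.1],"roll":0},
    {"claw":-1,"travel":[0,0,0.3],"roll":0},
    {"claw":-1,"travel":[0,0,0.4],"roll":0},
    {"claw":-1,"travel":[0,0,0.4],"roll":0},
    {"claw":-1,"travel":[0,0,0.4],"roll":0},
    {"claw":-1,"travel":[0,0,0],"roll":0},
    {"claw":-1,"travel":[0,0,0],"roll":0}
  ]
}}

```text
time: 12.1
ee_pos: [0.5056, 0.0169, 0.2821]
tool_rot: [67.2, 89.8, -5.8]
contact_force: [-0.2, -0.9, 0.4]
grip_width: 0.0002
```

```bash
python3 - <<'E'
from h import *
import pickle
st();p,s,R=wrist('w11'); st(); pickle.dump(p,open('w11.pkl','wb'))
a=snap('side','s11')
cv2.imwrite('pics/s11z.png',cv2.resize(cv2.imread('pics/s11.png')[130:290,150:320],None,fx=4,fy=3.75))
q=np.array([.5275,.097,np.radians(16.85)])
for k in range(2,5): print(k,proj(p,W([.025,-.049+.014*k,.104],q)[0]),proj(p,W([.047,-.049+.014*k,.06],q)[0]))
for z in (.076,.0825): print('btn top',proj(p,W([-.045,-.07,z],q)[0]))
for n in ['cast','chisel','jar','drill']: print(n,[(np.array(x['location'])*[512,384],x['score']) for x in manip.place_of(a,n)[:1]])
E
```

```text
12.1 ee [0.5056 0.0169 0.2821] loc [-0.043  -0.071   0.2821] F [-0.24 -0.93  0.36] Fy -0.82 yaw 17.07
12.15 ee [0.5044 0.017  0.28  ] loc [-0.0441 -0.0705  0.28  ] F [-1.06 -0.34 -0.75] Fy -0.01 yaw 17.07
2 [332.41906506 123.04850163] [344.0549907  120.68800282]
3 [333.41802642 107.2262578 ] [345.05635818 106.82285903]
4 [334.44235543  91.00222358] [346.07993212  92.65024008]
btn top [255.83291073 169.5344065 ]
btn top [255.82264963 170.77719736]
cast [(array([293.12  , 269.4144]), 0.93)]
chisel [(array([270.3872, 193.8048]), 0.55)]
jar [(array([171.008 , 185.3952]), 0.72)]
drill [(array([186.88  , 163.3152]), 0.71)]
```

View pics/w11.png

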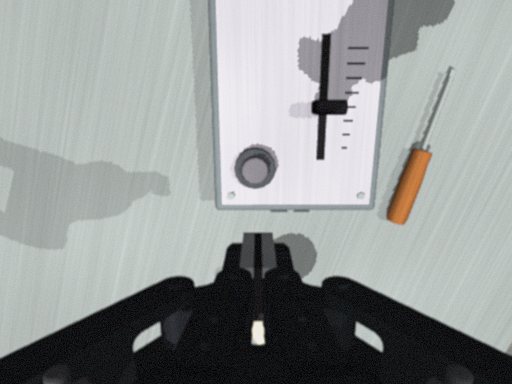

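View pics/s11z.png

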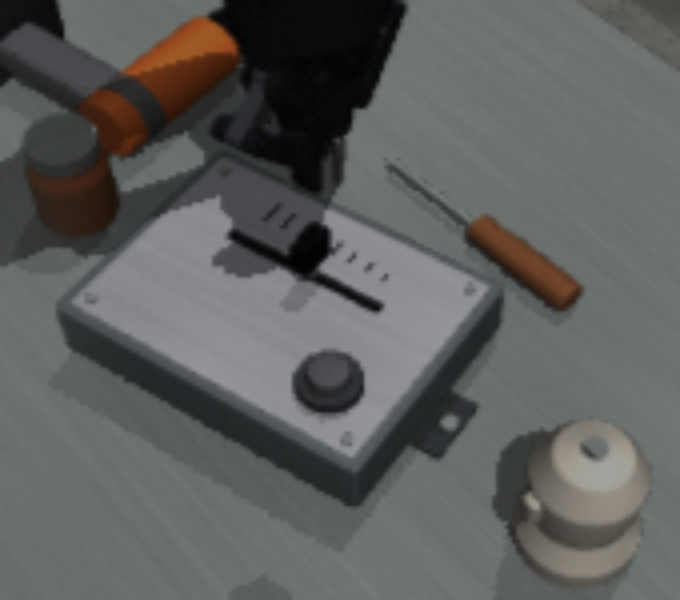

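The wrist picture shows the knob centred at about (330,107). The prediction for click 3 is (333,107), and the lines for clicks 0–2 show below it. The cap is at (255,169), back up. In the side view the other things stand where they did, and the arm is clear.

```bash
python3 -c "
from workcell import manip; print(manip.finish_job())"
```

```text
the job is handed in; nothing more can be done
None
```

I pushed the lever three clicks faster, then pressed the start button fully down and let it spring back. The job is handed in at about 12 s of the 45 s allowed; the hand-in gave no verdict.

- **Lever:** It started in the slowest click (click 0). I pushed it with the side of the closed fingertips, in steps of about 2 mm, and it now rests in click 3. In the last wrist picture the knob is at row 107, where click 3 was predicted at 107.2 (click 2 at 123, click 4 at 91). I backed the fingers off without going over the knob.
- **Button:** The fingertips met the cap at a tool height of about 0.096 m and stopped at 0.0899 m, about 6 mm down. There the force rose from 5 N to 11 N, which I took as fully down. After I withdrew, the cap looked fully up in both views, but I could not read the joint itself.
- **Other things:** The bust, carving tool, jar and drill look unmoved in the side view; the networks' points for them shifted by about 4 pixels at most, within their usual scatter. The arm stood clear of everything with the fingertips at about 0.27 m.
- **Disagreements:** The first fit of the box from its corners was off by up to 6 pixels, partly because one corner was cut off in my crop. I used the fit to the scale lines instead. It agreed with the other views to about 3 mm, and the contact forces confirmed it. The networks missed the start button in most pictures, so I measured it by hand in two wrist pictures.

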